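# Power up the bench supply for a board test

## Task

Power up the bench supply for the board test: first switch on the power strip at its rocker, next switch on the supply's large mains rocker at the lower left of its panel, then press the second preset key from the left fully in and let it come back up, and last switch on the small output rocker at the lower right. Left and right are as the operator on the robot's side sees them; each rocker goes on by pressing down its raised end. Only press: push no other key, turn nothing on before its turn, and leave everything lying on the bench where it is.

Things in the scene. Friction and masses are not known exactly. Their poses are not given: they have to be found in the camera images.
- supply: Bench power supply: grey desk-console case fixed to the bench, 240 deep (x) x 280 wide (y) x 97 mm high at the rear. Origin: centre of its underside, z up; its own -x is the front facing the operator (robot), +y the operator's left. White panel on top slopes up away from the operator at 18 degrees: front edge 40 mm high at own x = -115 mm, rear edge 97 mm high at own x = +61 mm.
- panel (a point): Centre of the supply's sloping panel (axes as supply). Lower left: large mains rocker; lower right: smaller output rocker, each 106 mm aside and 52 mm down the slope from here; between them three fixed binding posts 19 mm proud; across the middle four equal preset keys; at the top a display (left) and two fixed knobs 15 mm proud (right).
- strip: Power strip fixed to the bench, left or right of the supply: aluminium, black ends, 300 long (own x) x 54 wide x 45 mm high. Four round sockets along its top, a white charger block (40 mm square, top at 80 mm) in the third; one rocker on top near the -x (operator's) end. Origin: centre of its underside.
- strip_rocker (a joint): Power strip's rocker: black, cap 32 mm long (along the strip) x 24 wide, shallow V top, pivot across its middle, 108 mm from the strip's centre towards own -x. 0 rad = off (its end towards the strip's middle, +x, stands raised), 0.46 rad = on (that end pressed down). Snaps over by itself past the middle with 3 to 5 N on the raised end, and stays.
- strip_rocker_end (a point): Point on the top face of the strip rocker's raised half, 9 mm from its pivot, 53 mm above the bench while off; it moves with the rocker and goes straight down about 5 mm when the rocker is pressed on.
- mains_rocker (a joint): The supply's mains rocker: the larger one, lower left of the panel, black, cap 32 mm long (up the slope) x 24 wide, same kind as on the strip. 0 rad = off (its upper end, farther from the operator, stands raised), 0.46 rad = on (upper end pressed in). Snaps over past the middle with 3 to 5 N on that end, and stays.
- mains_rocker_end (a point): Point on the top face of the mains rocker's raised upper half, 9 mm up the slope from its pivot, about 9 mm off the panel while off; goes in about 5 mm, square to the panel, when pressed on.
- preset1 (a joint): Leftmost (first) preset key of the row. 0 = up, 0.005 m = fully in. All four are grey, 20 wide x 16 mm, tops 9 mm off the panel, 42 mm between centres; they go in square to the panel against a spring, 4 N fully in, and come back up.
- preset2 (a joint): Second preset key from the left. 0 = up, 0.005 m = fully in (about 4 N).
- preset2_top (a point): Centre of the top of the second preset key from the left; moves with the key.
- preset3 (a joint): Third preset key from the left. 0 = up, 0.005 m = fully in.
- preset4 (a joint): Rightmost (fourth) preset key. 0 = up, 0.005 m = fully in.
- output_rocker (a joint): The supply's output rocker: the smaller one, lower right of the panel, black, cap 26 mm long (up the slope) x 16 wide. 0 rad = off (its upper end stands raised), 0.46 rad = on (upper end pressed in). Snaps over past the middle with 3 to 5 N on that end, and stays.
- output_rocker_end (a point): Point on the top face of the output rocker's raised upper half, 7 mm up the slope from its pivot, about 8 mm off the panel while off; goes in about 4 mm, square to the panel, when pressed on.
- tray: Bystander, not part of the job: black long parts tray with four compartments, 260 x 70 x 28 mm high. Origin: centre of its underside.
- spool: Bystander, not part of the job: small white reel of solder standing on its flange, 52 mm diameter, 38 mm high. Origin: centre of its underside.
- flux: Bystander, not part of the job: small flux bottle, 32 mm diameter, 75 mm high. Origin: centre of its underside.
- board: Bystander, not part of the job: green circuit board on brass standoffs, 80 x 120 mm, about 30 mm high over its capacitors. Origin: centre of its underside.
- multimeter: Bystander, not part of the job: black hand multimeter lying on its back, 150 x 76 x 42 mm. Origin: centre of its underside.
- screwdriver: Bystander, not part of the job: screwdriver lying along its own x, 200 mm long, handle 26 mm thick. Origin: on its axis, on the bench at mid-length.

How it is judged (in metres and radians):
On the way, in this order (a step that is already met when the one before it is completed fails the run):
1. the power strip is switched on while the supply is still off (value of joint strip_rocker above 0.38 rad and value of joint each of mains_rocker, output_rocker below 0.2 rad), for 0.1 s.
2. the supply's mains rocker is switched on (value of joint each of strip_rocker, mains_rocker above 0.38 rad and value of joint output_rocker below 0.2 rad), for 0.1 s.
3. the second preset key is pressed in with the output still off (value of joint preset2 above 0.004 m and value of joint mains_rocker above 0.38 rad and value of joint output_rocker below 0.2 rad), for 0.05 s.
4. the preset key is up again and the output rocker is switched on (value of joint output_rocker above 0.38 rad and value of joint preset2 below 0.001 m), for 0.1 s.
At the end, for the whole second after the job is handed in: All three rockers are on (past 0.38 of 0.46 rad), all four preset keys are up (under 1 mm), and every bystander is within 25 mm of where it started (all of step 4 and value of joint each of strip_rocker, mains_rocker above 0.38 rad and value of joint each of preset1, preset3, preset4 below 0.001 m and distance of each of tray, spool, flux, board, multimeter, screwdriver from where it was at the start of the episode below 0.025 m); the robot touches nothing.
It fails at once if the supply or its output switched on before the power strip (value of joint strip_rocker below 0.2 rad and value of joint any of mains_rocker, output_rocker above 0.3 rad).
It fails at once if the output switched on before the supply's mains rocker (value of joint mains_rocker below 0.2 rad and value of joint output_rocker above 0.3 rad).
It fails at once if the preset key pressed before the supply is on, or with the output on (value of joint preset2 above 0.003 m and (value of joint mains_rocker below 0.2 rad or value of joint output_rocker above 0.3 rad)).
It fails at once if another preset key pressed (value of joint any of preset1, preset3, preset4 above 0.003 m).
It fails at once if a bystander pushed away, lifted or carried (more than 25 mm) (distance of any of tray, spool, flux, board, multimeter, screwdriver from where it was at the start of the episode above 0.025 m).
It also fails if it takes over 48 s, if anything falls off the work surface, if the arm or the gripper's body presses on something with over 40 N, if the wrist force passes 120 N, or if a joint passes its speed limit or range.

## Robot

A 6-joint arm with a two-finger parallel gripper is mounted at the origin on the work surface. World frame = base frame: x ahead of the robot, y to its left, z up, the work surface at z = 0. Lengths are in m, angles in degrees, forces in N, time in s.
With the tool pointing down it reaches from about 0.325 to 0.75 m from the base axis. Payload 7.6 kg.
Tool frame: the origin (TCP) lies midway between the tips of the shut fingers; the grasp point (between the pads) lies 19 mm behind it; z points along the fingers, y is the line along which they close (so a half turn about z gives the same grasp; the last joint's range is limited). The gripper opens to 85 mm and grips with 20 to 120 N. Pads are 22 mm wide; open, the fingers measure 114 mm over their backs; the gripper's body (76 mm by 85 mm) begins 54 mm behind the grasp point. The pads swing forward as they close: fully open they stand 13 mm farther back than shut.
Start: joints at [-71.694, 2.991, 80.254, -0, 96.75, -4.028], TCP at [0.2, -0.486, 0.231] pointing down, gripper open.
Joint ranges: [-166.34, 166.34], [-52.06, 124.39], [6.96, 135.62], [-60.46, 240.46], [14.63, 156.25], [-167.68, 167.68]. Speed limits (degrees/s): [147.25, 147.25, 172.46, 180, 180, 180].

## Interface

Orientations are given as [roll, pitch, yaw] about the fixed x, y, z axes, in that order (R = Rz(yaw) Ry(pitch) Rx(roll)).
In Python, from workcell import bot gives the robot as it stands. The module is installed in compiled form; this text tells all that it offers. Calls block until the motion is done:
- bot.move_to(position, orientation): joint-space move of the TCP to a pose.
- bot.move_straight(position, orientation=None, velocity=0.15, guard=None): straight line of the TCP; orientation=None keeps the orientation; velocity is the mean speed in m/s. With guard (N) it stops when the force on the tool has changed by that much, and returns True; else False.
- bot.move_joints(angles): joint-space move.
- bot.move_gripper(opening, effort=None): finger opening in m; effort is the grip in N (None keeps the last); returns when the fingers have stopped.
- bot.sleep(seconds).
- bot.inverse_kinematics(position, orientation): joint angles nearest the present ones, or None.
- bot.read_state(): the state.
- bot.capture(name): name is "scene" or "top"; returns (picture, depth): 480x640x3 uint8, red, green, blue; 480x640 float32, m along the optical axis (not along the pixel's ray), 0 where there is no reading.
- bot.get_calibration(name): a dict with "fov_y" (degrees; the focal length in pixels is half the picture's height over the tangent of half this angle, whatever the lens; pixels are square), "cx", "cy" (the principal point, pixels), "dist" ([k1, k2, p1, p2, k3] as OpenCV has them; the pictures are not rectified), "R" (3x3) and "t" (3): a world point X has camera coordinates R X + t. Camera axes: x right, y down, z forward; pixel columns grow to the right and rows downward; lengths in m; the calibration is good to about 2 mm. A picture is of the moment at which its call begins. get_calibration takes no time and is no camera call.
A pose or a line that the arm cannot do raises bot.MotionError and nothing moves.
- bot.finish_job(): hands the job in; it is judged then, once.
Trained networks look in the newest picture that a camera, given by its name, has taken for a name from the list of things; names that differ only in an ending like _2 or _b are one class to them, and where a whole thing is asked for, a point or a joint stands for the part that bears it (a point fixed in the world has none). Each returns a list of dicts, best first, with "p" (0 to 1); they miss things now and then, are a little off and sometimes report something else, mostly with a low value. They report only what shows in the picture. A call takes as long as a camera call.
- bot.look_for(name, camera): "extent" ([left, top, right, bottom] in pixels, round what is visible of it).
- bot.trace(name, camera): "mask" (480x640 bool, what is visible of it) and "extent" ([left, top, right, bottom] in pixels, round what is visible of it).
- bot.place_of(name, camera): "centre" ([row, column] in pixels: a listed point, or the origin of a listed thing).
The state is a dict: "t": time; "q": joint angles; "joint_velocities": joint speeds; "joint_efforts": joint torques, N m; "tcp_pos": TCP position; "tool_rot": TCP orientation; "contact_force": force on the tool from outside, world axes, zero at the start; "moment": the same for the moment, N m; "opening": finger opening in m; "grip_force": force on a finger pad.
Only numpy, scipy, OpenCV 4.12 (cv2) and the standard library are available. Lean on these libraries where they do the work, as an engineer would, in place of code of your own. Each camera call takes 0.05 s, during which the arm holds its last target. There are 200 camera calls.

## Working session

There is one attempt and no reset: what is moved stays moved. The work goes in short steps, each a Python script; the robot and the scene stay as the last script left them, time stands still between calls to the robot, and variables do not carry over. Pictures are saved under pics/ and viewed, at most 10 in all, crops included, and the job is handed in when it is done.

```bash
mkdir -p pics; cat > h.py <<'E'
import numpy as np, cv2
from workcell import bot
def cam(n):
    c=bot.get_calibration(n); f=240/np.tan(np.radians(c["fov_y"])/2)
    return np.array([[f,0,c["cx"]],[0,f,c["cy"]],[0,0,1]]),np.array(c["dist"],float),np.array(c["R"]),np.array(c["t"])
def ray(n,u,v):
    K,d,R,t=cam(n); p=cv2.undistortPoints(np.array([[[u,v]]],float),K,d)[0,0]
    return -R.T@t, R.T@np.array([p[0],p[1],1])
def at_z(n,u,v,z):
    o,r=ray(n,u,v); return o+r*(z-o[2])/r[2]
def deproj(n,u,v,dep):
    o,r=ray(n,u,v); return o+r*dep[int(round(v)),int(round(u))]
def proj(n,X):
    K,d,R,t=cam(n); return cv2.projectPoints(np.atleast_2d(X).astype(float),cv2.Rodrigues(R)[0],t,K,d)[0][:,0]
E
python3 - <<'E'
from h import *
for n in("scene","top"):
    im,dp=bot.capture(n); cv2.imwrite(f"pics/{n}0.png",im[:,:,::-1]); np.save(f"{n}.npy",dp)
    o,_=ray(n,320,240); print(n,o.round(3))
    for k in["strip","supply","panel","strip_rocker_end","mains_rocker_end","preset2_top","output_rocker_end"]:
        for r in bot.place_of(k,n)[:2]:
            v,u=r["centre"]; 
            try: print(k,round(r["p"],2),round(u,1),round(v,1),deproj(n,u,v,dp).round(4))
            except Exception as e: print(k,r,e)
print(bot.read_state()["tool_rot"],bot.read_state()["t"])
E
```

```text
scene [1.33  0.309 0.675]
strip 0.85 505.0 353.1 [0.6737 0.3732 0.057 ]
supply 0.74 294.4 297.3 [0.6997 0.0358 0.0965]
panel 0.65 300.1 260.3 [ 0.5721 -0.0054  0.0714]
mains_rocker_end 0.43 365.1 268.4 [0.5472 0.1108 0.0647]
preset2_top 0.62 309.6 258.9 [0.5738 0.0139 0.0805]
output_rocker_end 0.52 267.3 234.3 [ 0.506  -0.1012  0.0654]
top [0.323 0.009 1.307]
strip 0.86 160.3 203.2 [0.6017 0.3705 0.0476]
supply 0.94 316.1 208.4 [ 0.5838 -0.0081  0.0756]
panel 0.7 316.1 213.6 [ 0.5717 -0.0082  0.0733]
strip_rocker_end 0.56 147.4 234.4 [0.5249 0.3988 0.0467]
strip_rocker_end 0.43 161.9 207.0 [0.5936 0.368  0.0411]
mains_rocker_end 0.55 269.2 225.5 [0.5442 0.1034 0.0645]
mains_rocker_end 0.5 150.1 236.2 [0.5193 0.3898 0.0541]
preset2_top 0.42 308.3 212.6 [0.573  0.0103 0.0786]
output_rocker_end 0.44 354.2 239.1 [ 0.5128 -0.0994  0.0595]
[1.79990696e+02 2.07655547e-03 2.23317938e+01] 0.8
```

View pics/top0.png

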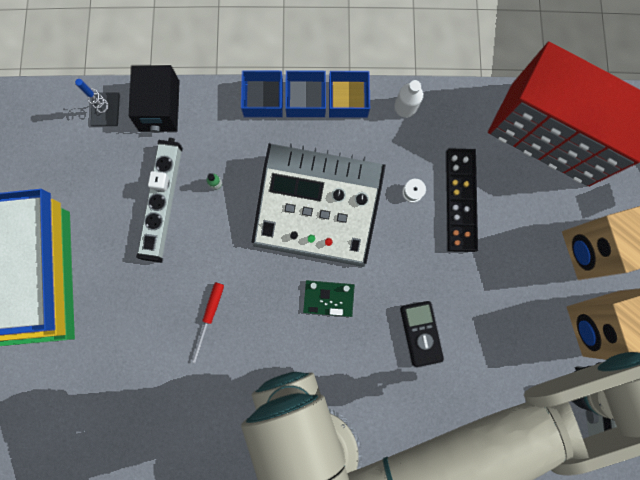

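View pics/scene0.png

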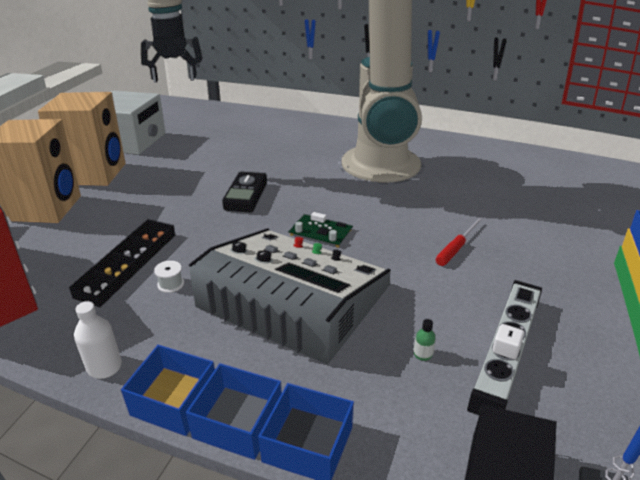

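The pictures show the strip on the left, with its rocker at about (149,243) in the top view. The supply's mains rocker is at (267,229), its output rocker at (355,244), and the second key at (307,211). I'll enlarge both to get a precise pose.

```bash
python3 - <<'E'
from h import *
im=cv2.imread("pics/top0.png")
a=cv2.resize(im[140:270,245:390],None,fx=4.5,fy=4.5,interpolation=cv2.INTER_CUBIC)
b=cv2.resize(im[210:270,130:170],None,fx=3.5,fy=3.5,interpolation=cv2.INTER_CUBIC)
c=np.zeros((590,800,3),np.uint8); c[:585,:652]=a[:585,:652]; c[:210,655:795]=b[:210,:140]
cv2.imwrite("pics/crop.png",c)
dp=np.load("top.npy")
# points above: supply panel plane fit
for u,v in [(150,243),(150,238),(150,248),(149,255),(175,150),(145,257),(267,229),(291,208),(307,211),(324,214),(342,217),(355,244)]: print(u,v,deproj("top",u,v,dp).round(4))
for k in["strip","supply","mains_rocker_end","output_rocker_end","strip_rocker_end"]:
    pass
E
```

```text
150 243 [0.5041 0.3919 0.0454]
150 238 [0.5152 0.3903 0.0524]
150 248 [0.4915 0.3903 0.0489]
149 255 [0.4752 0.3937 0.0431]
175 150 [0.7384 0.342  0.0403]
145 257 [0.4701 0.4026 0.0452]
267 229 [0.5372 0.1092 0.0559]
291 208 [0.5841 0.0513 0.0776]
307 211 [0.5769 0.0134 0.0783]
324 214 [ 0.569  -0.0267  0.082 ]
342 217 [ 0.5616 -0.069   0.0843]
355 244 [ 0.5011 -0.1012  0.0591]
```

View pics/crop.png

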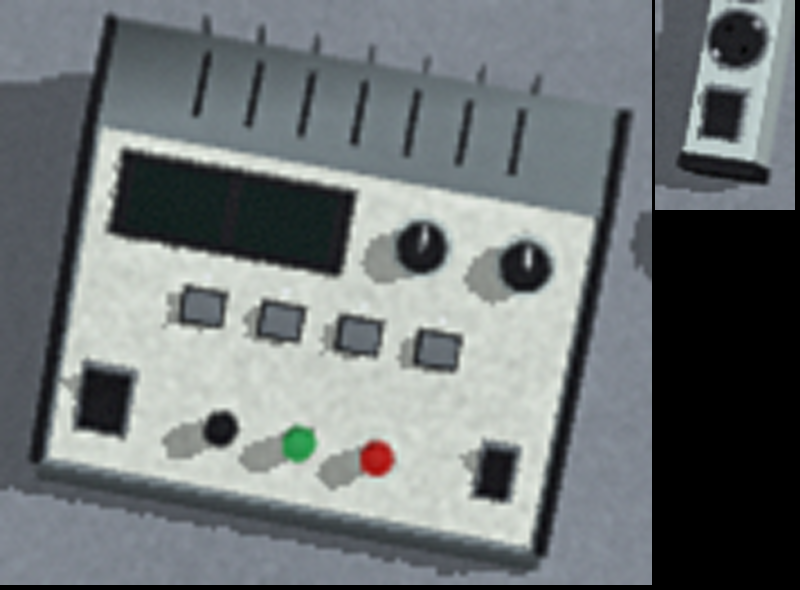

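Crop readings: the keys are at (203,307), (281,321), (360,336) and (438,350). The mains rocker is at (105,398), the output rocker at (495,472), and the strip rocker at about (723,113), with a socket at (737,39). Next I'll fit the poses and check that the arm can reach them.

```bash
cat > fit.py <<'E'
from h import *
from scipy.optimize import least_squares
from scipy.spatial.transform import Rotation as Ro
a=np.radians(17.95); S=np.array([np.cos(a),0,np.sin(a)]); N=np.array([-np.sin(a),0,np.cos(a)]); C=np.array([-.027,0,.0685])
P=lambda s,y,h: C+s*S+np.array([0,y,0])+h*N
px=lambda c:(np.array(c,float)+.5)/4.5-.5+[245,140]
uv=px([(203,307),(281,321),(360,336),(438,350),(105,398),(495,472)])
Rz=lambda w:Ro.from_euler("z",w).as_matrix()
def model(p):
    x,y,w,sk=p
    L=[P(sk,q,.009) for q in(.063,.021,-.021,-.063)]+[P(-.052,.106,.006),P(-.052,-.106,.005)]
    return np.array(L)@Rz(w).T+[x,y,0]
r=least_squares(lambda p:(proj("top",model(p))-uv).ravel(),[.6,0,-.2,0])
x,y,w,sk=r.x; T=np.array([x,y,0]); RS=Rz(w)
sw=lambda s,yy,h: RS@P(s,yy,h)+T
def tool(R,sgn): # tool z = -n of frame R (cols), y = sgn*R y
    z=-R[:,2]; yy=sgn*R[:,1]; return Ro.from_matrix(np.c_[np.cross(yy,z),yy,z]).as_euler("xyz",degrees=True)
RP=RS@np.c_[S,[0,1,0],N]; n=RP[:,2]
k=(np.array([[723,113],[737,39]])-[655,0]+.5)/3.5-.5+[130,210]
sr=at_z("top",*k[0],.049); so=at_z("top",*k[1],.045)
E
cat > fit2.py <<'E'
from fit import *
print("res px",(r.fun.reshape(-1,2)).round(2).tolist(), "pose",r.x.round(4),np.degrees(w))
print("strip rocker",sr,"socket",so)
m=bot.trace("strip","top")
M=m[0]["mask"].astype(np.uint8); print(m[0]["p"],M.sum())
v,u=np.nonzero(M); d=np.load("top.npy")
X=np.array([deproj("top",a_,b_,d) for a_,b_ in zip(u,v)]); X=X[(abs(X[:,2]-.045)<.012)]
rect=cv2.minAreaRect(X[:,:2].astype(np.float32)); print("rect",rect)
for nm,A in(("mains",sw(-.043,.106,.009)),("p2",sw(sk,.021,.009)),("out",sw(-.045,-.106,.008)),("p4",sw(sk,-.063,.009))):
    print(nm,A.round(4),"scene px",proj("scene",A).round(1))
    for g in(1,-1):
        e=tool(RP,g); print(g,e.round(1),[None if q is None else np.round(q,0) for q in[bot.inverse_kinematics(A+h*n,e) for h in(0,.08)]])
print("depth panel check",[ (deproj("top",*q,d)-pt).round(4).tolist() for q,pt in zip(uv,model(r.x))])
E
python3 fit2.py
```

```text
res px [[-0.13, -0.19], [-0.03, -0.0], [-0.13, -0.03], [0.01, 0.17], [-0.1, -0.0], [0.39, 0.05]] pose [ 0.5964 -0.0117 -0.1871  0.0062] -10.718497510839573
strip rocker [0.50619752 0.39317211 0.049     ] socket [0.55863667 0.3869716  0.045     ]
0.86 3072Traceback (most recent call last):
  File "fit2.py", line 7, in <module>
    X=np.array([deproj("top",a_,b_,d) for a_,b_ in zip(u,v)]); X=X[(abs(X[:,2]-.045)<.012)]
                ~~~~~~^^^^^^^^^^^^^^^
  File "h.py", line 12, in deproj
    o,r=ray(n,u,v); return o+r*dep[int(round(v)),int(round(u))]
        ~~~^^^^^^^
  File "h.py", line 7, in ray
    K,d,R,t=cam(n); p=cv2.undistortPoints(np.array([[[u,v]]],float),K,d)[0,0]
            ~~~^^^
  File "h.py", line 4, in cam
    c=bot.get_calibration(n); f=240/np.tan(np.radians(c["fov_y"])/2)
ValueError: time passes only in moves, steps and waits
```

Excellent fit, with residuals under 0.4 px. The error came from calling the calibration too often, so I'll cache it.

```bash
sed -i 's/^def cam/import functools\n@functools.cache\ndef cam/' h.py; python3 fit2.py
```

```text
res px [[-0.13, -0.19], [-0.03, -0.0], [-0.13, -0.03], [0.01, 0.17], [-0.1, -0.0], [0.39, 0.05]] pose [ 0.5964 -0.0117 -0.1871  0.0062] -10.718497510839573
strip rocker [0.50619752 0.39317211 0.049     ] socket [0.55863667 0.3869716  0.045     ]
0.86 3072
rect ((0.61698317527771, 0.3785920739173889), (0.05609743669629097, 0.3069142997264862), 82.28032684326172)
mains [0.5467 0.1056 0.0638] scene px [[362.4 268. ]]
1 [180.   18.  169.3] [array([ 10.,   4., 101.,  -7.,  59., -66.]), array([ 11.,  -5., 100.,  -7.,  68., -66.])]
-1 [180.  -17.9 -10.7] [array([ 10.,   4., 101.,  -7.,  59., 114.]), array([ 11.,  -5., 100.,  -7.,  68., 114.])]
p2 [0.5769 0.0134 0.079 ] scene px [[308.7 260.5]]
1 [180.   18.  169.3] [array([ -1.,   5.,  98.,  -4.,  60., -79.]), array([ -0.,  -3.,  97.,  -3.,  69., -79.])]
-1 [180.  -17.9 -10.7] [array([ -1.,   5.,  98.,  -4.,  60., 101.]), array([ -0.,  -3.,  97.,  -3.,  69., 101.])]
out [ 0.5057 -0.1024  0.0622] scene px [[266.9 235.4]]
1 [180.   18.  169.3] [array([-17.,  -4., 109.,   2.,  57., -97.]), array([-17., -14., 108.,   2.,  68., -97.])]
-1 [180.  -17.9 -10.7] [array([-17.,  -4., 109.,   2.,  57.,  83.]), array([-17., -14., 108.,   2.,  68.,  83.])]
p4 [ 0.5613 -0.0692  0.079 ] scene px [[270.3 246.9]]
1 [180.   18.  169.3] [array([-11.,   3., 100.,   0.,  59., -90.]), array([-11.,  -6.,  99.,   0.,  69., -90.])]
-1 [180.  -17.9 -10.7] [array([-11.,   3., 100.,   0.,  59.,  90.]), array([-11.,  -6.,  99.,   0.,  69.,  90.])]
depth panel check [[-0.0008, -0.0004, 0.0017], [0.0001, -0.0001, -0.0006], [0.0005, -0.0004, -0.0029], [-0.0006, 0.0003, 0.0052], [-0.0006, -0.0005, 0.0034], [-0.0001, 0.0011, 0.0017]]
```

```bash
cat > press.py <<'E'
from fit import *
def press(base,n,e,h0,hend,guard=12,hold=.2):
    """base: point at height 0 (panel/bench) under the tip; n: normal; heights along n"""
    bot.move_to(base+(h0+.06)*n,e); bot.move_straight(base+(h0+.008)*n,e,velocity=.12)
    f0=np.array(bot.read_state()["contact_force"])
    g=bot.move_straight(base+hend*n,e,velocity=.02,guard=guard); s=bot.read_state()
    bot.sleep(hold); s2=bot.read_state()
    print("guard",g,"h mm",((np.array(s["tcp_pos"])-base)@n*1e3).round(2),"F",(s["contact_force"]-f0).round(1),(s2["contact_force"]-f0).round(1))
    bot.move_straight(base+(h0+.06)*n,e,velocity=.12); print("t",bot.read_state()["t"])
E
python3 - <<'E'
from press import *
bot.move_gripper(0.0,20)
wS=np.radians(-7.7); Rt=Rz(wS); d=Rt[:,0]
b=np.array([.507,.393,0])+.014*d
e=min((tool(Rt,g) for g in(1,-1)),key=lambda e:abs(bot.inverse_kinematics(b+.1*Rt[:,2],e)[5]+4))
bot.move_to([.45,.30,.23],e)
press(b,Rt[:,2],e,.056,.0465)
im,dp=bot.capture("top")
c=im[215:265,125:175,::-1]; cv2.imwrite("pics/s1.png",cv2.resize(im[130:280,100:300,::-1],None,fx=4,fy=4))
im,dp=bot.capture("scene"); cv2.imwrite("pics/s1b.png",cv2.resize(im[270:390,450:570,::-1],None,fx=5,fy=5))
for q in bot.place_of("strip_rocker_end","top")[:2]: print(q)
E
```

```text
guard True h mm 48.42 F [ 0.7 -0.9  3.7] [-1.2 -0.7  4.8]
t 7.5417
{'centre': [238.5, 357.2], 'p': 0.44}
```

View pics/s1b.png

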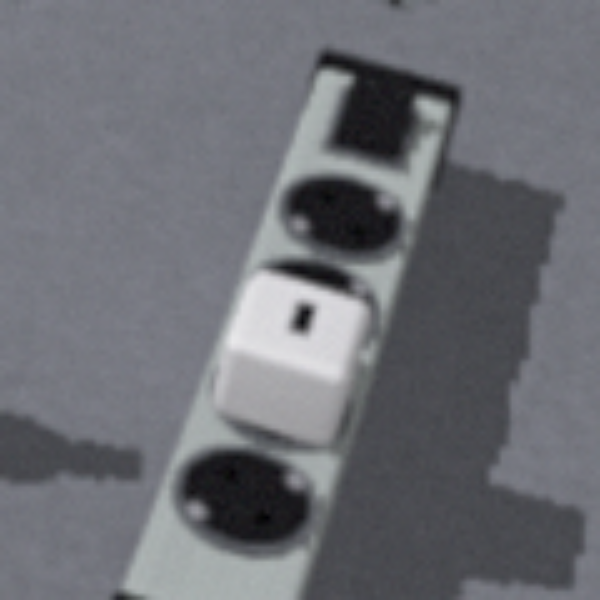

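The view shows the rocker (around 375,115 in the crop) but I can't read its tilt. I'll check it by comparing before and after depth.

```bash
cat > chk.py <<'E'
from fit import *
def chk(name,pts,before):
    out=[]
    aft=np.mean([np.where(q>0,q,np.nan) for q in(bot.capture(name)[1] for _ in range(4))],0)
    for p in pts:
        u,v=np.round(proj(name,p)[0]).astype(int)
        W=np.s_[v-1:v+2,u-1:u+2]; o,r_=ray(name,u,v)
        out.append([round(float((o+r_*np.nanmedian(D[W]))[2]*1e3),1) for D in(before,aft)])
    return out
E
python3 - <<'E'
from chk import *
d=Rz(np.radians(-7.7))[:,0]; b=np.array([.507,.393,.05])
for n in("top","scene"): print(n,"far,near,ref [before,after] mm",chk(n,[b+.010*d,b-.010*d,b+.027*d],np.load(n+".npy")))
E
```

```text
top far,near,ref [before,after] mm [[52.2, 427.0], [46.3, 440.3], [42.2, 382.6]]
scene far,near,ref [before,after] mm [[52.3, 48.9], [49.0, 51.7], [44.6, 43.9]]
```

The strip is on: its far end dropped and its near end rose. Next is the mains rocker.

```bash
python3 - <<'E'
from press import *
q5=bot.read_state()["q"][5]
p=np.array(bot.read_state()["tcp_pos"]); bot.move_straight([p[0],p[1],.2],velocity=.15)
b=sw(-.052+.014,.106,0)
e=min((tool(RP,g) for g in(1,-1)),key=lambda e:abs(bot.inverse_kinematics(b+.1*n,e)[5]-q5))
bot.move_to(b+.12*n,e)
press(b,n,e,.012,.002)
from chk import chk
print(chk("scene",[sw(-.042,.106,.006),sw(-.062,.106,.006),sw(-.027,.106,0)],np.load("scene.npy")))
E
```

```text
guard True h mm 4.97 F [-4.  -0.6  6.6] [-4.3  0.4  7.3]
t 12.4333
[[62.6, 61.1], [56.0, 58.2], [65.1, 65.2]]
```

```bash
python3 - <<'E'
from press import *
b=sw(-.052+.014,.106,0); e=bot.read_state()["tool_rot"]
press(b,n,e,.012,.003,guard=2,hold=.05)
im,_=bot.capture("scene"); cv2.imwrite("pics/m.png",cv2.resize(im[210:310,230:400,::-1],None,fx=4.5,fy=4.5,interpolation=cv2.INTER_CUBIC))
E
```

```text
guard True h mm 5.08 F [-2.2  0.3  5.1] [-2.   0.   6.4]
t 14.9333
```

View pics/m.png

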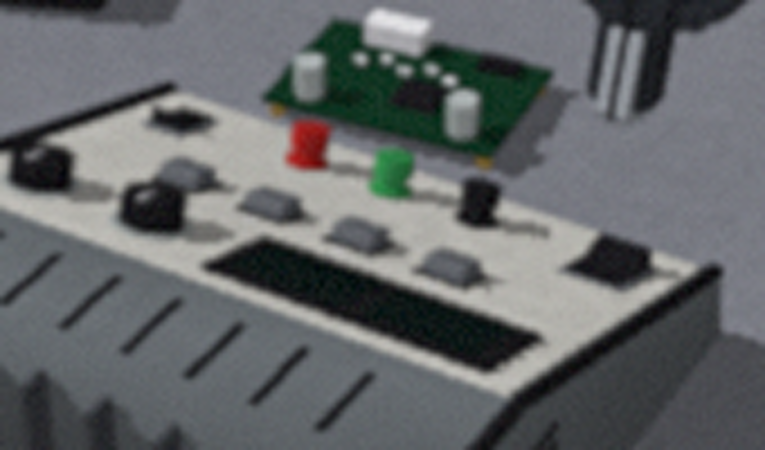

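The rocker gave hard contact at 5 mm and its near end is raised in the picture, around (625,245), so mains is on. Next I'll press preset 2.

```bash
python3 - <<'E'
from press import *
b=sw(sk,.021,0); e=bot.read_state()["tool_rot"]
press(b,n,e,.012,.001,guard=12,hold=.3)
E
```

```text
guard True h mm 4.68 F [-4.5  0.   5.6] [-4.8 -0.1  5.5]
t 17.8083
```

The force held at about 7 N, above the 4 N spring, so the key was against its stop. Last is the output rocker.

```bash
python3 - <<'E'
from press import *
b=sw(-.052+.012,-.106,0); e=bot.read_state()["tool_rot"]
bot.move_straight(sw(sk,.021,0)+.1*n)
press(b,n,e,.012,.002)
press(b,n,e,.012,.002,guard=2,hold=.05)
p=np.array(bot.read_state()["tcp_pos"]); bot.move_straight(p+[0,0,.1])
bot.move_joints([-71.694,2.991,80.254,0,96.75,-4.028])
for k in("top","scene"):
    d0=np.load(k+".npy")
    from chk import chk
    print(k,[chk(k,[sw(c+o,y,.006) for o in(q,-q)],d0) for c,y,q in((-.052,.106,.010),(-.052,-.106,.008))], chk(k,[sw(sk,.021,.009)],d0))
b=np.array([.507,.393,.05]);d=Rz(np.radians(-7.7))[:,0]
print(chk("top",[b+.01*d,b-.01*d],np.load("top.npy")))
im,_=bot.capture("top"); cv2.imwrite("pics/end.png",im[:,:,::-1]); print(bot.read_state()["t"])
E
```

```text
guard True h mm 4.86 F [-4.4  1.6  6.1] [-4.7  1.4  6.9]
t 21.0167
guard True h mm 5.01 F [-2.1  0.2  4.4] [-3.1  0.7  5.2]
t 23.325
top [[[63.8, 60.7], [54.2, 56.8]], [[63.3, 58.8], [54.8, 58.5]]] [[79.9, 78.9]]
scene [[[62.6, 62.0], [56.0, 58.5]], [[63.3, 60.1], [56.9, 59.1]]] [[81.5, 81.5]]
[[52.2, 47.1], [46.3, 53.5]]
27.3333
```

View pics/end.png

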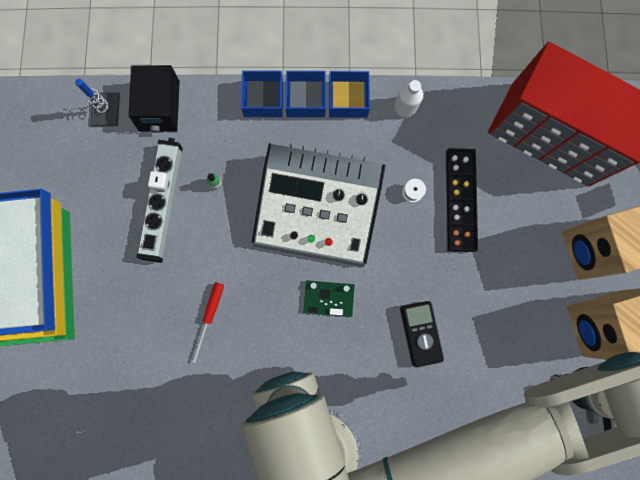

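All three rockers have tilted over, key 2 is back up, nothing on the bench has moved, and the arm is clear.

```bash
python3 -c "
from workcell import bot
print(bot.finish_job())"
```

```text
the job is handed in; nothing more can be done
None
```

The job is handed in: strip, mains, preset 2 and output were pressed in that order, my depth and force checks show all three rockers on and key 2 back up, nothing on the bench moved, and the arm was clear at about 27 s; no verdict came back.

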